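Lever up a stone slab and shim it level

TASK

The stone slab under the centrifuge stands low at the end with the short foot. Pry that end up with the pry bar over the round-topped fulcrum of the stand (the hook at the stand's other end can hold the bar down while your hand is free), slip the flat metal shim plate under the short foot while the bar holds it up, then take the bar out and lay it flat on the bench, clear of slab and stand, so that the slab rests level on the shim. Do not shove the slab about or tip it far, and leave the other things alone.

Things in the scene. Friction and masses are not known exactly. Their poses are not given: they have to be found in the camera images.
- slab: Heavy loose stone slab, 200 (x) x 240 (y) x 22 mm, a mini centrifuge (131 mm high, over y = -50 to 110 mm) fixed on top, 3.5 kg in all. Two tall feet (32 mm) at x = -85 and 85, y = 95 mm; one short foot at the -y end (pry end), so it slopes down 0.032 rad to -y at the start. Origin: centre of the footprint at the tall feet's soles, 32 mm under the slab's underside, 54 mm under its top.
- short_foot (a point): Centre of the sole of the short foot (24 mm diameter, 26 mm high) under the slab, 30 mm in from the pry-end edge; at slab x = 35, y = -90, z = 6 mm. Axes as the slab. It stands on the bench at the start; when the slab is level it is 6 mm above it.
- edge (a point): Lower edge of the slab's pry end, straight ahead of the stand's fulcrum, where the bar goes under; slab x = -55, y = -120, z = 32 mm. About 25 mm above the bench at the start. Axes as the slab. Some 90 mm to the side of the short foot.
- stand: Prying stand fixed to the bench: a grey base strip 5 mm thick (local y from -190 to 16 mm, x from -29 to 21 mm) with the fulcrum at one end and the hook at the other. Origin: on the bench below the fulcrum. Local +y points under the slab (the bar lies along y, blade towards +y), parallel to the slab's y within 0.03 rad; the slab's pry edge lies about 45 mm from the fulcrum in +y.
- fulcrum (a point): Middle of the top line of the fulcrum: a round steel bar of 12 mm diameter, 64 mm long along the stand's x, top 30 mm above the bench. Axes as the stand. Room note: beyond world x = 0.6 m pipettes hang and shelves stand above the bench (from about 0.2 m up): keep hand and wrist clear of them and of the centrifuge.
- hook (a point): Point on the underside of the hook's arm above the stand's centre line, 41 mm above the bench, 172 mm from the fulcrum in -y. Post: x = -29 to -15 mm, 22 mm along y. Arm: 22 mm along y, 9 mm thick, from the post to x = +11 mm, open towards +x. A bar pressed down beside it (x over +19 mm) and swung to -x gets under the arm. Axes as the stand.
- bar: Pry bar, 260 mm long, 0.25 kg; origin at mid length on its underside, axes as bar_mid. Let go under the hook's arm, it is pressed up against the arm by the slab's weight (about 6 N) and stays there, its grip end sloping slightly down (0.03 rad), with the short foot some 10 mm above the bench.
- bar_mid (a point): Middle of the pry bar, 8 mm above its underside, which is flat throughout. Along y: steel blade (20 wide, 5 mm thick) from y = 78 to the tip at 130, shaft 12 x 12 mm, black rubber grip 16 x 16 mm from y = -130 to 0. Starts flat on the bench. With the fulcrum 67 mm from the tip (blade 22 mm under the edge) it goes in freely sloping 0.30 to 0.40 rad, grip up; the grip is pressed down with some 10 N.
- bar_tip (a point): Middle of the blade's tip, 2.5 mm above the underside, 130 mm from the bar's middle in +y. Axes as the bar.
- shim: Shim plate, the same axes as shim_mid; origin on its underside.
- shim_mid (a point): Centre of the shim: a flat rounded aluminium plate 36 (x) x 110 (y) x 6 mm thick, 65 g, lying flat on the bench, the same both ways round. Under the foot the foot's centre should lie on it well inside its edges; pushed in lengthwise from the pry end, some 55 mm of it stay outside.
- tube_rack_blue: Blue tube rack, 68 x 160 x 48 mm, bystander; origin at its underside's centre.
- bench_timer: White bench timer, 62 x 68 x 18 mm, bystander; origin at its underside's centre.
- petri: Petri dish, 90 mm diameter, 14 mm high, bystander; origin at its underside's centre.
Mind the look-alikes: they are no part of the job. Of the things shaped like the shim, the aluminium one is meant.

How it is judged (in metres and radians):
On the way, in this order (a step that is already met when the one before it is completed fails the run):
1. the pry bar, bearing on the fulcrum stand, has lifted the slab's short foot at least 7 mm off the bench (height (world z) of short_foot above 0.007 m and contact force between bar and slab above 3 N and contact force between bar and stand above 3 N), for 0.2 s.
2. with the slab held up by the bar, the shim lies under the short foot (foot centre over the plate) (contact force between bar and slab above 2 N and x of short_foot in the frame of shim_mid between -0.014 and 0.014 m and y of short_foot in the frame of shim_mid between -0.05 and 0.05 m and height (world z) of shim_mid below 0.009 m), for 0.2 s.
At the end, for the whole second after the job is handed in: Slab at rest, level within 0.012 rad, short foot bearing on the shim, which lies flat with the foot's centre within 14 mm of its long centre line and 50 mm of its middle lengthwise. Pry bar at rest flat on the bench, touching neither slab nor stand (angle between slab's own z axis and vertical below 0.012 rad and contact force between slab and shim above 4 N and x of short_foot in the frame of shim_mid between -0.014 and 0.014 m and y of short_foot in the frame of shim_mid between -0.05 and 0.05 m and height (world z) of shim_mid below 0.006 m and contact force between bar and slab below 0.1 N and contact force between bar and stand below 0.1 N and height (world z) of bar_mid between 0 and 0.02 m and height (world z) of bar_tip below 0.02 m and linear speed of each of bar, slab, shim below 0.02 m/s).
It fails at once if the slab is shoved more than 25 mm from its place (distance of slab from where it was at the start of the episode above 0.025 m).
It fails at once if the slab is tipped by more than 0.12 rad (angle between slab's own z axis and vertical above 0.12 rad).
It fails at once if a bystander (tube rack, timer, petri dish) is pushed more than 30 mm (distance of any of tube_rack_blue, bench_timer, petri from where it was at the start of the episode above 0.03 m).
It also fails if it takes over 72 s, if anything falls off the work surface, if the arm or the gripper's body presses on something with over 40 N, if the wrist force passes 120 N, or if a joint passes its speed limit or range.

ROBOT

A 6-joint arm with a two-finger parallel gripper is mounted at the origin on a cart in front of the work surface, level with it; the furniture and walls round the work are solid. World frame = base frame: x ahead of the robot, y to its left, z up, the work surface at z = 0. Lengths are in m, angles in degrees, forces in N, time in s.
With the tool pointing down it reaches from about 0.4 to 0.925 m from the base axis. Payload 12.5 kg.
Tool frame: the origin (TCP) lies on the mounting face of the last link; the fingertips stand 190 mm ahead of it and the grasp point (between the pads) lies 171 mm ahead of it; z points along the fingers, y is the line along which they close (so a half turn about z gives the same grasp; the last joint's range is limited). The gripper opens to 95 mm and grips with 3 to 60 N. Pads are 20 mm wide; open, the fingers measure 119 mm over their backs; the gripper's body (75 mm by 180 mm) begins 59 mm behind the grasp point.
Start: joints at [60.928, 28.126, 89.318, -0, 62.55, -6.05], TCP at [0.244, 0.575, 0.405] pointing down, gripper open.
Joint ranges: [-177.58, 177.58], [-47.91, 125.51], [2.72, 160], [-65.01, 245.01], [3.68, 167.84], [-153.87, 153.87]. Speed limits (degrees/s): [127.2, 127.2, 159.86, 180, 180, 180].

INTERFACE

Orientations are given as a 3x3 rotation matrix whose columns are the frame's x, y, z axes.
In Python, from bench import env, vision, workorder gives the robot as it stands.
- The arm moves only by the tool send_rows, never from a script. Its argument "rows" is a list of rows, each an object with "travel": the shift along the tool's x, y, z in cm, a list of three; "yaw": the turn about the tool's z in degrees; "gripper": the closure, from 0 (fully open) to 1 (shut). A call has 1 to 12 rows; each row is the pose to reach, as a shift and turn from the pose commanded when the call began, along the tool's axes at that moment; what a row does not reach only later rows make up. A row lasts 1/12 s, in which the tool goes at most 41.7 mm and 7.16 degrees, less where a joint would pass 70% of its speed; a pose out of reach is approached as far as the arm can. A call with a gripper value outside its range is refused whole. The fingers move at their own pace and stop on an object; "squeeze" is the grip in N (left out, the last holds). Time passes only in rows, so rows that repeat a pose let the fingers close. It gives the time, the measured TCP pose, the force, the opening and the grip force at its end, in the units of the state.
- env.observe(): the state, without advancing time (a new reading comes with each control period).
- vision.read_camera(name): name is "scene" or "top"; returns the picture (420x560x3 uint8, red, green, blue); there is no depth.
- vision.camera_params(name): a dict with "K" (3x3 intrinsics, pixels), "world_from_camera" (4x4, takes a point from camera to world coordinates). Camera axes: x right, y down, z forward; pixel columns grow to the right and rows downward; lengths in m; the calibration is good to about 2 mm. A picture is of the moment at which its call begins. camera_params takes no time and is no camera call.
- workorder.sign_off(): hands the job in; it is judged then, once.
The state is a dict: "time": time; "joint_positions": joint angles; "qd": joint speeds; "joint_torque": joint torques, N m; "ee_pos": TCP position; "orientation": TCP orientation; "contact_force": force on the tool from outside, world axes, zero at the start; "wrist_torque": the same for the moment, N m; "gripper_width": finger opening in m; "finger_force": force on a finger pad.
Only numpy, scipy, OpenCV 4.12 (cv2) and the standard library are available. Lean on these libraries where they do the work, as an engineer would, in place of code of your own. Each camera call takes 0.05 s, during which the arm holds its last target. There are 200 camera calls.

## Working session

There is one attempt and no reset: what is moved stays moved. The work goes in short steps, Python scripts to look and compute and a tool call to move; the robot and the scene stay as the last step left them, time stands still between calls to the robot, and variables do not carry over. Pictures are saved under pics/ and viewed, at most 10 in all, crops included, and the job is handed in when it is done.

Besides the shell and the picture viewer there is one more tool, called after "Emit:" as a command line: name --argument value ..., lists and objects as JSON in quotes. send_rows: Moves the arm, as the interface text tells. Its arguments: {"type":"object","properties":{"rows":{"type":"array"},"squeeze":{"type":"number"}},"required":["rows"]}

```bash
ls; mkdir -p pics; python3 - <<'E'
from bench import env, vision, workorder
import cv2,numpy as np
print(env.observe())
for n in("scene","top"):
    im=vision.read_camera(n); cv2.imwrite(f"pics/{n}0.png",im[:,:,::-1]); p=vision.camera_params(n); print(n,np.round(p["K"],1).tolist(),np.round(p["world_from_camera"],4).tolist())
E
```

```text
pics
{'time': 0.0, 'joint_positions': array([ 6.09266377e+01,  2.81647112e+01,  8.93508380e+01, -9.77988510e-04,
        6.25473665e+01, -6.05006639e+00]), 'qd': array([-0.06860214,  0.00077486, -0.00672186,  0.08336208,  0.08256118,
       -0.01507601]), 'joint_torque': array([ 2.53038808e-03, -6.12629271e+01, -2.58194286e+01,  6.93621137e-02,
        4.80761065e-02, -9.82802499e-05]), 'ee_pos': array([0.24440109, 0.57519685, 0.40415123]), 'orientation': array([[-9.20348964e-01,  3.91097831e-01, -5.20353265e-04],
       [ 3.91098164e-01,  9.20348462e-01, -9.67085199e-04],
       [ 1.00681403e-04, -1.09356507e-03, -9.99999397e-01]]), 'contact_force': array([ 0.40923687, -0.12159733, -0.18704646]), 'wrist_torque': array([ 0.02221997,  0.00168675, -0.04759092]), 'finger_force': 0.0, 'gripper_width': 0.09533512444539756}
scene [[448.9, 0.0, 274.8], [0.0, 448.9, 211.9], [0.0, 0.0, 1.0]] [[0.7756, -0.4656, 0.4263, -0.091], [-0.6312, -0.5826, 0.512, -0.7876], [0.0099, -0.6662, -0.7457, 1.0858], [0.0, 0.0, 0.0, 1.0]]
top [[544.3, 0.0, 272.6], [0.0, 544.3, 210.7], [0.0, 0.0, 1.0]] [[-0.0076, -0.9895, 0.1447, 0.206], [-0.9999, 0.0089, 0.0084, -0.0902], [-0.0096, -0.1446, -0.9894, 1.7999], [0.0, 0.0, 0.0, 1.0]]
```

View pics/scene0.png

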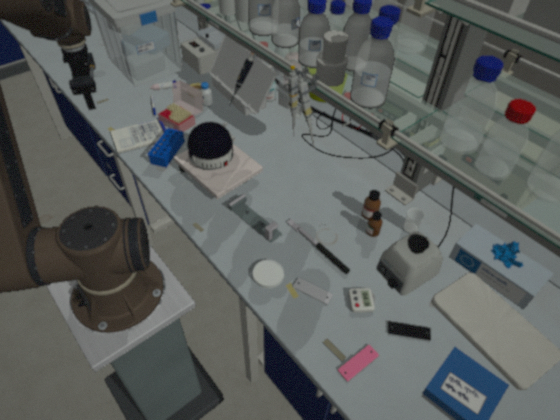

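View pics/top0.png

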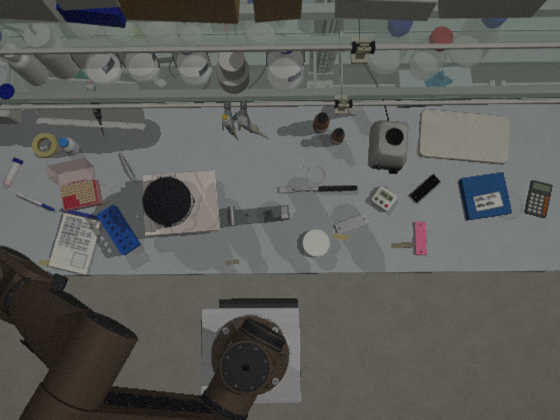

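Top view: slab at (180,202), stand from (228,215) to (288,212), and bar from tip (278,190) to grip end (357,188). Shim candidates are the grey plate (352,223), the pink plate (420,238) and the black plate (425,188). By description the grey aluminium plate is meant, so I'll check it in close crops.

```bash
python3 - <<'E'
import cv2
a=cv2.imread("pics/top0.png")[160:260,130:390]; cv2.imwrite("pics/top0c.png",cv2.resize(a,None,fx=3,fy=3,interpolation=cv2.INTER_CUBIC))
b=cv2.imread("pics/scene0.png")[150:320,170:390]; cv2.imwrite("pics/scene0c.png",cv2.resize(b,None,fx=3.5,fy=3.5,interpolation=cv2.INTER_CUBIC))
E
```

```text
(no output)
```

View pics/top0c.png

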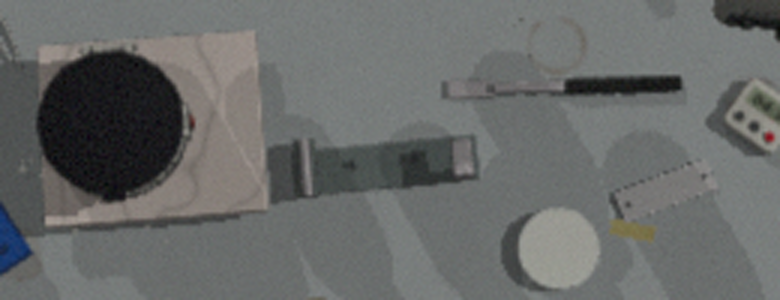

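View pics/scene0c.png

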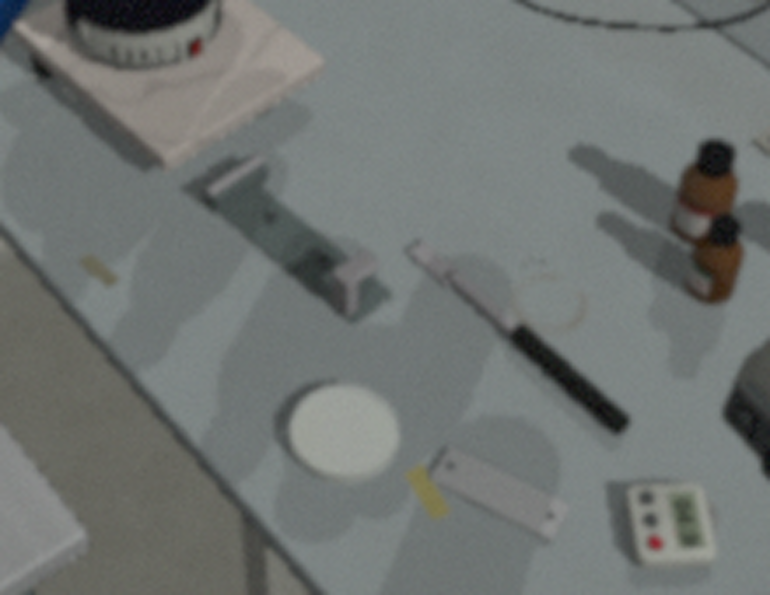

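```bash
cat > h.py <<'E'
from bench import env, vision, workorder
import cv2,numpy as np
P={n:vision.camera_params(n) for n in("scene","top")}
def ray(n,uv,z):
    K=np.array(P[n]["K"]);T=np.array(P[n]["world_from_camera"])
    d=T[:3,:3]@np.linalg.solve(K,[*uv,1]);o=T[:3,3]
    return o+d*(z-o[2])/d[2]
def tc(u,v,z): return ray("top",((u+.5)/3-.5+130,(v+.5)/3-.5+160),z)
def sc(u,v,z): return ray("scene",((u+.5)/3.5-.5+170,(v+.5)/3.5-.5+150),z)
def proj(n,p):
    K=np.array(P[n]["K"]);T=np.array(P[n]["world_from_camera"])
    q=K@(T[:3,:3].T@(np.array(p)-T[:3,3])); return q[:2]/q[2]
E
python3 - <<'E'
from h import *
np.set_printoptions(precision=4,suppress=True)
for n,t,s,z in [("slabNE",(40,45),None,.055),("slabTR",(256,31),(323,62),.047),("slabBR",(268,210),(168,165),.047),("slabBL",(47,224),(15,25),.055),
 ("ful+x",(304,138),(264,160),.03),("ful-x",(308,196),(208,193),.03),("hookarm",(464,157),(352,268),.05),
 ("tip",(443,89),(415,247),.005),("gend",(681,83),(620,425),.016),("gripstart",(565,85),(515,332),.014),
 ("s1",(612,192),(447,447),.006),("s2",(705,160),(568,507),.006),("s3",(718,185),(550,540),.006),("s4",(622,222),(432,470),.006),("petri",(558,248),(346,428),.014),("timer",(757,117),(672,525),.018)]:
    print(n,tc(*t,z)[:2], sc(*s,z)[:2] if s else "")
E
```

```text
slabNE [0.5844 0.3488] 
slabTR [0.5996 0.1135] [0.597  0.1108]
slabBR [0.4018 0.099 ] [0.4011 0.0899]
slabBL [0.3878 0.336 ] [0.3875 0.3349]
ful+x [0.4828 0.0618] [0.4825 0.0539]
ful-x [0.4187 0.0572] [0.4177 0.0523]
hookarm [ 0.4573 -0.1133] [ 0.4539 -0.1125]
tip [ 0.5408 -0.0913] [ 0.5378 -0.0995]
gend [ 0.543  -0.3553] [ 0.5382 -0.358 ]
gripstart [ 0.5423 -0.2269] [ 0.5374 -0.2326]
s1 [ 0.4231 -0.277 ] [ 0.4184 -0.2807]
s2 [ 0.4579 -0.3808] [ 0.4562 -0.3834]
s3 [ 0.4299 -0.3942] [ 0.4245 -0.396 ]
s4 [ 0.3897 -0.2872] [ 0.3945 -0.2898]
petri [ 0.3609 -0.2157] [ 0.3624 -0.2189]
timer [ 0.5037 -0.4377] [ 0.502  -0.4503]
```

Both cameras agree to within a few mm, and the lengths check (bar 261 mm, shim about 111 mm, slab about 238 mm):

| Thing | Position (m) | Yaw |
|---|---|---|
| Slab | – | about 3.7° |
| Fulcrum | (.4505, .0565) | – |
| Bar middle | (.540, -.226) | about 0.3° |
| Aluminium shim | (.4243, -.336) | about 19° |

The crop shows the grey plate with two holes, so that is the shim. I'm moving over the bar now.

Emit:
send_rows --rows '[{"travel":[-61,-67.8,0],"yaw":66.7,"gripper":0},{"travel":[-61,-67.8,0],"yaw":66.7,"gripper":0},{"travel":[-61,-67.8,0],"yaw":66.7,"gripper":0},{"travel":[-61,-67.8,0],"yaw":66.7,"gripper":0},{"travel":[-61,-67.8,0],"yaw":66.7,"gripper":0},{"travel":[-61,-67.8,0],"yaw":66.7,"gripper":0},{"travel":[-61,-67.8,0],"yaw":66.7,"gripper":0},{"travel":[-61,-67.8,0],"yaw":66.7,"gripper":0},{"travel":[-61,-67.8,0],"yaw":66.7,"gripper":0},{"travel":[-61,-67.8,0],"yaw":66.7,"gripper":0},{"travel":[-61,-67.8,0],"yaw":66.7,"gripper":0},{"travel":[-61,-67.8,0],"yaw":66.7,"gripper":0}]'

```text
time: 1.1
ee_pos: [0.4069, 0.1004, 0.4048]
orientation: [[-0.005, 1.0, 0.0], [1.0, 0.005, 0.0], [0.0, 0.0, -1.0]]
contact_force: [0.2, -0.2, 0.4]
gripper_width: 0.095
finger_force: 0.0
```

```bash
cat >> h.py <<'E'
def to(x,y,z,ang):
    o=env.observe();R=o["orientation"];d=np.array([x,y,z])-o["ee_pos"]
    a=np.degrees(np.arctan2(R[1,1],R[0,1])); dy=(a-ang+90)%180-90
    print("t",round(o["time"],2),"pos",o["ee_pos"].round(4),"ang",round(a,2),"travel cm",(100*R.T@d).round(2),"yaw",round(dy,2),"w",round(o["gripper_width"],4),"F",o["contact_force"].round(1),"ff",round(o["finger_force"],1),"q6",o["joint_positions"][5].round(1))
E
python3 -c "
from h import *
to(.5403,-.288,.25,.3)"
```

```text
t 1.1 pos [0.4069 0.1004 0.4048] ang 0.27 travel cm [-38.9   13.15  15.47] yaw -0.03 w 0.095 F [ 0.2 -0.2  0.4] ff 0.0 q6 4.5
```

Emit:
send_rows --rows '[{"travel":[-38.9,13.3,10],"yaw":0,"gripper":0.4},{"travel":[-38.9,13.3,10],"yaw":0,"gripper":0.4},{"travel":[-38.9,13.3,10],"yaw":0,"gripper":0.4},{"travel":[-38.9,13.3,10],"yaw":0,"gripper":0.4},{"travel":[-38.9,13.3,10],"yaw":0,"gripper":0.4},{"travel":[-38.9,13.3,10],"yaw":0,"gripper":0.4},{"travel":[-38.9,13.3,10],"yaw":0,"gripper":0.4},{"travel":[-38.9,13.3,15],"yaw":0,"gripper":0.4},{"travel":[-38.9,13.3,15],"yaw":0,"gripper":0.4},{"travel":[-38.9,13.3,15],"yaw":0,"gripper":0.4},{"travel":[-38.9,13.3,18],"yaw":0,"gripper":0.4},{"travel":[-38.9,13.3,18],"yaw":0,"gripper":0.4}]'

```text
time: 2.1
ee_pos: [0.5413, -0.2885, 0.2192]
orientation: [[-0.002, 1.0, -0.005], [1.0, 0.002, 0.003], [0.003, -0.004, -1.0]]
contact_force: [-0.9, 0.7, -1.6]
gripper_width: 0.0572
finger_force: 0.0
```

```bash
python3 -c "
from h import *
im=vision.read_camera('scene')[:,:,::-1]
cv2.imwrite('pics/a.png',cv2.resize(im[150:320,200:420],None,fx=3.5,fy=3.5,interpolation=cv2.INTER_CUBIC))
to(.5403,-.288,.194,.3)"
```

```text
t 2.15 pos [ 0.5412 -0.2874  0.2203] ang 0.16 travel cm [-0.07 -0.07  2.63] yaw -0.14 w 0.0572 F [-1.1  0.9 -1.4] ff 0.0 q6 -34.3
```

View pics/a.png

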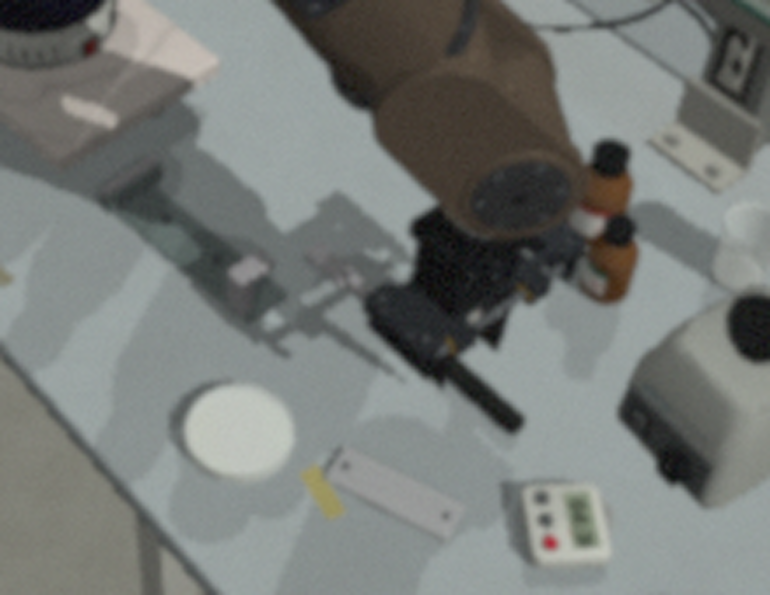

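The hand straddles the bar's grip at crop (440,350), with the bar's end at (515,415). Next I descend and close.

Emit:
send_rows --rows '[{"travel":[0,0,1.3],"yaw":0,"gripper":0.4},{"travel":[0,0,2.6],"yaw":0,"gripper":0.4},{"travel":[0,0,2.6],"yaw":0,"gripper":0.4},{"travel":[0,0,2.6],"yaw":0,"gripper":1},{"travel":[0,0,2.6],"yaw":0,"gripper":1},{"travel":[0,0,2.6],"yaw":0,"gripper":1},{"travel":[0,0,2.6],"yaw":0,"gripper":1},{"travel":[0,0,2.6],"yaw":0,"gripper":1},{"travel":[0,0,2.6],"yaw":0,"gripper":1},{"travel":[0,0,2.6],"yaw":0,"gripper":1}]' --squeeze 8

```text
time: 2.98
ee_pos: [0.5418, -0.286, 0.1989]
orientation: [[-0.005, 1.0, 0.0], [1.0, 0.005, -0.0], [-0.0, 0.0, -1.0]]
contact_force: [0.1, 0.6, 1.7]
gripper_width: 0.0157
finger_force: 6.7
```

Emit:
send_rows --rows '[{"travel":[0,0,0],"yaw":0,"gripper":0.7},{"travel":[0,0,0.5],"yaw":0,"gripper":0.7},{"travel":[0,0,0.5],"yaw":0,"gripper":0.7},{"travel":[0,0,0.5],"yaw":0,"gripper":1},{"travel":[0,0,0.5],"yaw":0,"gripper":1},{"travel":[0,0,0.5],"yaw":0,"gripper":1},{"travel":[0,0,0.5],"yaw":0,"gripper":1},{"travel":[0,0,-1],"yaw":0,"gripper":1},{"travel":[0,0,-2.5],"yaw":0,"gripper":1},{"travel":[0,0,-4],"yaw":0,"gripper":1},{"travel":[0,0,-5.5],"yaw":0,"gripper":1},{"travel":[0,0,-6.3],"yaw":0,"gripper":1}]' --squeeze 8

```text
time: 3.98
ee_pos: [0.5418, -0.286, 0.2632]
orientation: [[-0.005, 1.0, 0.001], [1.0, 0.005, -0.001], [-0.001, 0.001, -1.0]]
contact_force: [0.4, -0.6, -1.7]
gripper_width: 0.0155
finger_force: 8.0
```

```bash
python3 -c "
from h import *
im=vision.read_camera('scene')[:,:,::-1]
cv2.imwrite('pics/b.png',cv2.resize(im[180:300,240:400],None,fx=4.5,fy=4.5,interpolation=cv2.INTER_CUBIC))
to(.5403,-.288,.194,.3)"
```

```text
t 4.03 pos [ 0.5419 -0.2861  0.264 ] ang 0.29 travel cm [-0.18 -0.18  7.  ] yaw -0.01 w 0.0163 F [ 0.7 -0.4 -0.2] ff 8.0 q6 -34.3
```

View pics/b.png

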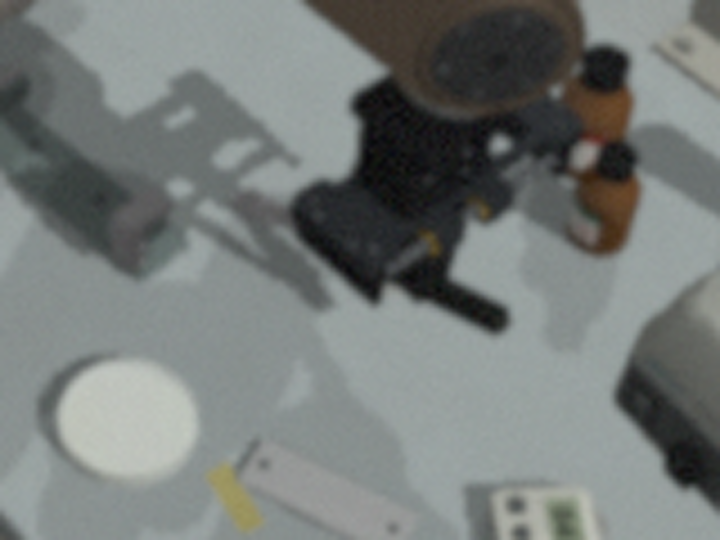

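The bar is pivoted grip-up: its grip end is at crop (503,318) and its tip near (245,195), still low. I'll compute the slope.

```bash
cat >> h.py <<'E'
def xplane(n,uv,x):
    K=np.array(P[n]["K"]);T=np.array(P[n]["world_from_camera"])
    d=T[:3,:3]@np.linalg.solve(K,[*uv,1]);o=T[:3,3]
    return o+d*(x-o[0])/d[0]
E
python3 -c "
from h import *
f=lambda u,v:((u+.5)/4.5-.5+240,(v+.5)/4.5-.5+180)
print(xplane('scene',f(503,318),.5415),xplane('scene',f(245,195),.5415),xplane('scene',f(425,285),.5415))
for s in (.25,.3,.35,.4):
  g=np.array([.5419,-.2861,.264-.185]);u=np.array([0,np.cos(s),-np.sin(s)])
  print(s,[((proj('scene',g+u*k)-[240,180])*4.5).round() for k in(.19,-.068)])
"
```

```text
[ 0.5415     -0.35534087  0.10934107] [ 0.5415     -0.12329464  0.01074839] [ 0.5415     -0.29271889  0.07878123]
0.25 [array([225., 155.]), array([495., 326.])]
0.3 [array([227., 166.]), array([494., 322.])]
0.35 [array([229., 177.]), array([494., 317.])]
0.4 [array([232., 188.]), array([493., 313.])]
```

Emit:
send_rows --rows '[{"travel":[0,0,0.3],"yaw":0,"gripper":1},{"travel":[0,0,0.6],"yaw":0,"gripper":1},{"travel":[0,0,0.6],"yaw":0,"gripper":1},{"travel":[0,0,0.6],"yaw":0,"gripper":1}]' --squeeze 8

```text
time: 4.37
ee_pos: [0.5416, -0.2859, 0.2545]
orientation: [[-0.005, 1.0, -0.001], [1.0, 0.005, 0.001], [0.001, -0.001, -1.0]]
contact_force: [1.2, -0.3, -1.7]
gripper_width: 0.0159
finger_force: 8.0
```

Emit:
send_rows --rows '[{"travel":[0,0,0],"yaw":0,"gripper":1},{"travel":[0,0,0],"yaw":0,"gripper":1},{"travel":[0,0,0],"yaw":0,"gripper":1},{"travel":[0,0,-1.5],"yaw":0,"gripper":1},{"travel":[0,0,-3],"yaw":0,"gripper":1},{"travel":[0,0,-4.3],"yaw":0,"gripper":1},{"travel":[0,0,-4.3],"yaw":0,"gripper":1}]' --squeeze 60

```text
time: 4.95
ee_pos: [0.542, -0.2862, 0.3009]
orientation: [[-0.005, 1.0, 0.003], [1.0, 0.005, -0.002], [-0.002, 0.003, -1.0]]
contact_force: [0.5, 0.1, -2.1]
gripper_width: 0.0154
finger_force: 60.0
```

```bash
python3 -c "
from h import *
im=vision.read_camera('scene')[:,:,::-1]
cv2.imwrite('pics/c.png',cv2.resize(im[170:280,250:390],None,fx=5,fy=5,interpolation=cv2.INTER_CUBIC))
to(.4913,-.1308,.2996,10.5)"
```

```text
t 5.0 pos [ 0.5418 -0.286   0.2996] ang 0.29 travel cm [15.55 -4.97 -0.03] yaw -10.21 w 0.0156 F [ 0.2 -0.1 -2.3] ff 60.0 q6 -34.3
```

View pics/c.png

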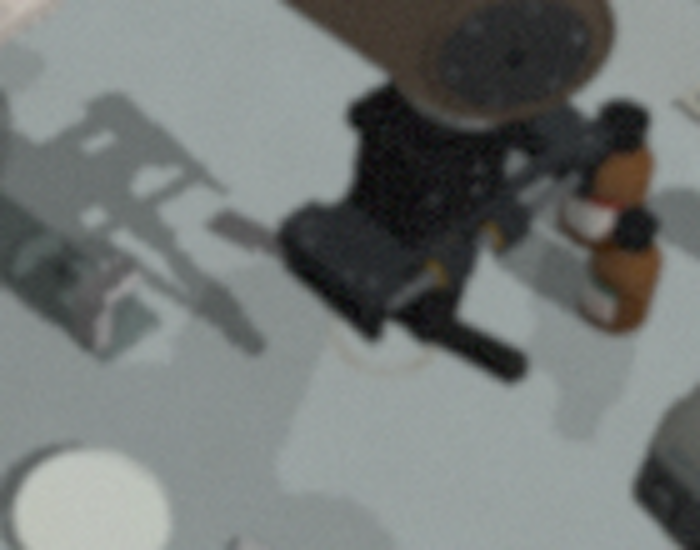

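The bar is held at a slope: its tip is at crop (213,221), its grip end at (515,365). I'll measure both with the calibration.

```bash
python3 -c "
from h import *
f=lambda u,v:((u+.5)/5-.5+250,(v+.5)/5-.5+170)
a=xplane('scene',f(517,365),.5418);b=xplane('scene',f(213,221),.541)
print(a,b,np.linalg.norm(a-b),np.arctan2(a[2]-b[2],b[1]-a[1]))
"
```

```text
[ 0.5418     -0.35471287  0.14236032] [ 0.541      -0.11285821  0.04525891] 0.26062041571208083 0.38178732083833405
```

Emit:
send_rows --rows '[{"travel":[4,-1.2,0],"yaw":-5,"gripper":1},{"travel":[8,-2.5,0],"yaw":-10.2,"gripper":1},{"travel":[12,-3.8,0],"yaw":-10.2,"gripper":1},{"travel":[15.5,-5,0],"yaw":-10.2,"gripper":1},{"travel":[15.5,-5,0],"yaw":-10.2,"gripper":1}]'

```text
time: 5.42
ee_pos: [0.4883, -0.1264, 0.2977]
orientation: [[-0.185, 0.983, -0.005], [0.983, 0.185, 0.002], [0.003, -0.004, -1.0]]
contact_force: [1.7, -0.4, -1.7]
gripper_width: 0.0153
finger_force: 60.0
```

```bash
python3 -c "
from h import *
im=vision.read_camera('top')[:,:,::-1]
cv2.imwrite('pics/d.png',im)
im=vision.read_camera('scene')[:,:,::-1]
cv2.imwrite('pics/d2.png',im)
to(.4776,-.0568,.2645,10.5)"
```

```text
t 5.52 pos [ 0.4908 -0.1301  0.2983] ang 10.6 travel cm [7.45 0.06 3.38] yaw 0.1 w 0.0158 F [ 0.7 -0.2 -2.9] ff 60.0 q6 -32.9
```

Emit:
send_rows --rows '[{"travel":[0,0,0.3],"yaw":0,"gripper":1},{"travel":[1,0,0.68],"yaw":0,"gripper":1},{"travel":[2,0,1.06],"yaw":0,"gripper":1},{"travel":[3,0,1.44],"yaw":0,"gripper":1},{"travel":[4,0,1.82],"yaw":0,"gripper":1},{"travel":[4.8,0,2.1],"yaw":0,"gripper":1},{"travel":[4.8,0,2.1],"yaw":0,"gripper":1},{"travel":[4.8,0,2.1],"yaw":0,"gripper":1}]'

```text
time: 6.18
ee_pos: [0.4823, -0.0835, 0.2776]
orientation: [[-0.183, 0.983, -0.0], [0.983, 0.183, 0.0], [0.0, -0.0, -1.0]]
contact_force: [0.2, 0.5, -1.9]
gripper_width: 0.0154
finger_force: 60.0
```

```bash
python3 -c "
from h import *
im=vision.read_camera('top')[:,:,::-1]
cv2.imwrite('pics/e1.png',im)
im2=vision.read_camera('scene')[:,:,::-1]
a=cv2.resize(im[190:260,190:300],None,fx=5,fy=5,interpolation=cv2.INTER_CUBIC)[:, :400]
b=cv2.resize(im2[170:255,210:290],None,fx=5,fy=5,interpolation=cv2.INTER_CUBIC)
o=np.zeros((430,800,3),np.uint8);o[:350,:400]=a;o[:425,400:]=b
cv2.imwrite('pics/e.png',o)
to(.4765,-.0512,.2650,10.5)
print(env.observe()['wrist_torque'])"
```

```text
t 6.28 pos [ 0.4825 -0.0841  0.2779] ang 10.49 travel cm [3.35 0.01 1.29] yaw -0.01 w 0.0154 F [-0.3  0.1 -1.9] ff 60.0 q6 -28.1
[-0.12160132 -0.01298436 -0.02731042]
```

View pics/e.png

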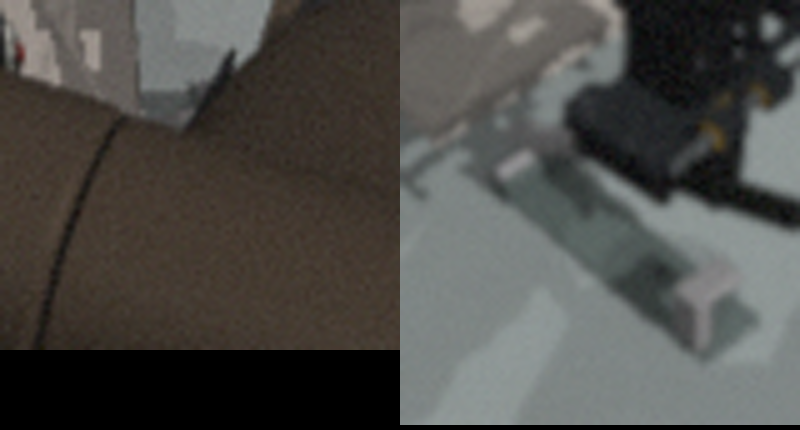

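The right half shows the blade crossing the fulcrum's middle at crop (545,140), with the near half of the fulcrum visible at (497–535,165). There is no contact yet, so I continue in along the slope.

Emit:
send_rows --rows '[{"travel":[0.8,0,0.3],"yaw":0,"gripper":1},{"travel":[1.6,0,0.6],"yaw":0,"gripper":1},{"travel":[2.4,0,0.92],"yaw":0,"gripper":1},{"travel":[3.3,0,1.27],"yaw":0,"gripper":1},{"travel":[3.3,0,1.27],"yaw":0,"gripper":1},{"travel":[3.3,0,1.27],"yaw":0,"gripper":1}]'

```text
time: 6.78
ee_pos: [0.4762, -0.0509, 0.2648]
orientation: [[-0.183, 0.983, -0.001], [0.983, 0.183, 0.0], [0.0, -0.0, -1.0]]
contact_force: [0.3, 1.1, -2.1]
gripper_width: 0.0152
finger_force: 60.0
```

```bash
python3 -c "
from h import *
to(.4765,-.0512,.2650,10.5)
print(env.observe()['wrist_torque'])"
```

```text
t 6.78 pos [ 0.4762 -0.0509  0.2648] ang 10.55 travel cm [-0.03  0.03 -0.02] yaw 0.05 w 0.0152 F [ 0.3  1.1 -2.1] ff 60.0 q6 -24.6
[-0.14853304  0.03544788  0.01156595]
```

No contact forces yet. Next I press down along the arc about the fulcrum, with a moderate grip so the bar can pivot in the fingers.

Emit:
send_rows --rows '[{"travel":[-0.25,0,0.7],"yaw":0,"gripper":1},{"travel":[-0.46,0,1.34],"yaw":0,"gripper":1},{"travel":[-0.63,0,1.9],"yaw":0,"gripper":1},{"travel":[-0.78,0,2.5],"yaw":0,"gripper":1},{"travel":[-0.88,0,3.0],"yaw":0,"gripper":1},{"travel":[-0.94,0,3.4],"yaw":0,"gripper":1},{"travel":[-0.98,0,3.7],"yaw":0,"gripper":1},{"travel":[-1.0,0,4.0],"yaw":0,"gripper":1},{"travel":[-1.03,0,4.3],"yaw":0,"gripper":1},{"travel":[-1.03,0,4.3],"yaw":0,"gripper":1}]' --squeeze 25

```text
time: 7.62
ee_pos: [0.4783, -0.0625, 0.2216]
orientation: [[-0.181, 0.983, 0.001], [0.983, 0.181, -0.0], [-0.0, 0.0, -1.0]]
contact_force: [-1.8, -2.6, 10.5]
gripper_width: 0.016
finger_force: 25.0
```

```bash
python3 -c "
from h import *
im=vision.read_camera('scene')[:,:,::-1]
cv2.imwrite('pics/g.png',cv2.resize(im[165:255,200:320],None,fx=6,fy=6,interpolation=cv2.INTER_CUBIC))
to(.4765,-.0512,.2154,10.5)
print(env.observe()['wrist_torque'])"
```

```text
t 7.67 pos [ 0.4783 -0.0625  0.2218] ang 10.44 travel cm [1.14 0.02 0.64] yaw -0.06 w 0.0158 F [-1.7 -2.1  9.8] ff 25.0 q6 -25.7
[-0.41583851  0.35484824 -0.05197223]
```

Emit:
send_rows --rows '[{"travel":[0,0,0.25],"yaw":0,"gripper":1},{"travel":[0,0,0.5],"yaw":0,"gripper":1},{"travel":[0,0,0.7],"yaw":0,"gripper":1},{"travel":[0,0,0.7],"yaw":0,"gripper":1},{"travel":[0,0,0.7],"yaw":0,"gripper":1}]'

```text
time: 8.08
ee_pos: [0.4784, -0.0625, 0.2151]
orientation: [[-0.181, 0.983, 0.001], [0.983, 0.181, -0.001], [-0.001, 0.001, -1.0]]
contact_force: [-1.5, -3.4, 10.6]
gripper_width: 0.0162
finger_force: 25.0
```

```bash
python3 -c "
from h import *
im=vision.read_camera('scene')[:,:,::-1]
cv2.imwrite('pics/g.png',cv2.resize(im[160:255,200:320],None,fx=6,fy=6,interpolation=cv2.INTER_CUBIC))
to(.4765,-.0512,.2154,10.5)
print(env.observe()['wrist_torque'])"
```

```text
t 8.13 pos [ 0.4783 -0.0625  0.2151] ang 10.45 travel cm [ 1.15  0.02 -0.03] yaw -0.05 w 0.016 F [-1.9 -4.  10.6] ff 25.0 q6 -25.7
[-0.59773533  0.37133254  0.02623473]
```

View pics/g.png

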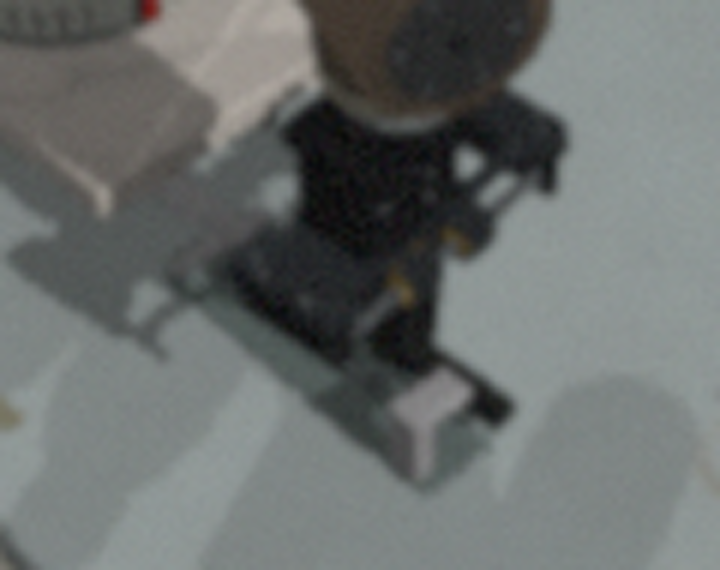

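The bar's end is at crop (495,408), low and just outside the hook arm's tip at (468,380), and the slab is lifted. Now I swing it under the arm.

```bash
python3 -c "
from h import *
f=lambda u,v:((u+.5)/6-.5+200,(v+.5)/6-.5+160)
print(xplane('scene',f(497,408),.4915), ray('scene',f(468,380),.05))
to(.4608,-.0631,.2148,3)"
```

```text
[ 0.4915     -0.12554707  0.02760662] [ 0.47950429 -0.11628837  0.05      ]
t 8.13 pos [ 0.4783 -0.0625  0.2151] ang 10.45 travel cm [ 0.26 -1.73  0.02] yaw 7.45 w 0.016 F [-1.9 -4.  10.6] ff 25.0 q6 -25.7
```

Emit:
send_rows --rows '[{"travel":[0.05,-0.35,0],"yaw":1.5,"gripper":1},{"travel":[0.1,-0.7,0],"yaw":3,"gripper":1},{"travel":[0.15,-1.05,0],"yaw":4.5,"gripper":1},{"travel":[0.2,-1.4,0],"yaw":6,"gripper":1},{"travel":[0.25,-1.75,0],"yaw":7.4,"gripper":1},{"travel":[0.25,-1.75,0],"yaw":7.4,"gripper":1},{"travel":[0.25,-1.75,0],"yaw":7.4,"gripper":1}]'

```text
time: 8.72
ee_pos: [0.4613, -0.064, 0.2153]
orientation: [[-0.053, 0.999, 0.004], [0.999, 0.053, -0.002], [-0.002, 0.004, -1.0]]
contact_force: [0.2, -12.6, 8.9]
gripper_width: 0.0157
finger_force: 25.0
```

```bash
python3 -c "
from h import *
to(.4608,-.0631,.2148,3)
print(env.observe()['wrist_torque'])
im=vision.read_camera('scene')[:,:,::-1]
cv2.imwrite('pics/i.png',im)
"
```

```text
t 8.72 pos [ 0.4613 -0.064   0.2153] ang 3.06 travel cm [ 0.09 -0.05  0.05] yaw 0.06 w 0.0157 F [  0.2 -12.6   8.9] ff 25.0 q6 -19.0
[-2.23192811e+00  5.70629280e-04  1.83607369e-01]
```

The Fy of -12.6 N looks like sliding friction from the small forward shift. I'll back off 2 mm, then raise the hand to feel whether the hook arm catches the bar.

Emit:
send_rows --rows '[{"travel":[-0.2,0,0],"yaw":0,"gripper":1},{"travel":[-0.2,0,0],"yaw":0,"gripper":1},{"travel":[-0.2,0,-0.3],"yaw":0,"gripper":1},{"travel":[-0.2,0,-0.5],"yaw":0,"gripper":1},{"travel":[-0.2,0,-0.6],"yaw":0,"gripper":1},{"travel":[-0.2,0,-0.6],"yaw":0,"gripper":1},{"travel":[-0.2,0,-0.6],"yaw":0,"gripper":1}]' --squeeze 15

```text
time: 9.35
ee_pos: [0.461, -0.0649, 0.2201]
orientation: [[-0.053, 0.999, 0.001], [0.999, 0.053, -0.0], [-0.0, 0.001, -1.0]]
contact_force: [4.4, -0.4, -14.0]
gripper_width: 0.0159
finger_force: 15.0
```

```bash
python3 -c "
from h import *
to(.4608,-.0631,.2148,3)
print(env.observe()['wrist_torque'])
"
```

```text
t 9.35 pos [ 0.461  -0.0649  0.2201] ang 3.04 travel cm [ 0.18 -0.01  0.53] yaw 0.04 w 0.0159 F [  4.4  -0.4 -14. ] ff 15.0 q6 -19.2
[-0.1304997  -0.88243158 -0.04255134]
```

Fz dropped to -14 N, so the hook holds the bar. I release and rise.

Emit:
send_rows --rows '[{"travel":[0,0,0.15],"yaw":0,"gripper":1},{"travel":[0,0,0.15],"yaw":0,"gripper":1},{"travel":[0,0,0.15],"yaw":0,"gripper":0.5},{"travel":[0,0,0.15],"yaw":0,"gripper":0.5},{"travel":[0,0,0.15],"yaw":0,"gripper":0.5},{"travel":[0,0,0.15],"yaw":0,"gripper":0.5},{"travel":[0,0,-3],"yaw":0,"gripper":0.5},{"travel":[0,0,-6],"yaw":0,"gripper":0.5},{"travel":[0,0,-8],"yaw":0,"gripper":0.5},{"travel":[0,0,-8],"yaw":0,"gripper":0.5}]'

```text
time: 10.18
ee_pos: [0.4609, -0.0645, 0.3042]
orientation: [[-0.054, 0.999, 0.005], [0.999, 0.054, -0.001], [-0.002, 0.005, -1.0]]
contact_force: [0.3, 0.4, -0.3]
gripper_width: 0.0475
finger_force: 0.0
```

```bash
python3 -c "
from h import *
to(.4359,-.369,.24,19.3)
"
```

```text
t 10.18 pos [ 0.4609 -0.0645  0.3042] ang 3.08 travel cm [-30.26  -4.16   6.45] yaw -16.22 w 0.0475 F [ 0.3  0.4 -0.3] ff 0.0 q6 -19.2
```

Emit:
send_rows --rows '[{"travel":[-30.3,-4.2,4],"yaw":-16.2,"gripper":0.3},{"travel":[-30.3,-4.2,4],"yaw":-16.2,"gripper":0.3},{"travel":[-30.3,-4.2,4],"yaw":-16.2,"gripper":0.3},{"travel":[-30.3,-4.2,4],"yaw":-16.2,"gripper":0.3},{"travel":[-30.3,-4.2,4],"yaw":-16.2,"gripper":0.3},{"travel":[-30.3,-4.2,4],"yaw":-16.2,"gripper":0.3},{"travel":[-30.3,-4.2,4],"yaw":-16.2,"gripper":0.3},{"travel":[-30.3,-4.2,4],"yaw":-16.2,"gripper":0.3},{"travel":[-30.3,-4.2,6.5],"yaw":-16.2,"gripper":0.3},{"travel":[-30.3,-4.2,8.5],"yaw":-16.2,"gripper":0.3},{"travel":[-30.3,-4.2,8.5],"yaw":-16.2,"gripper":0.3},{"travel":[-30.3,-4.2,8.5],"yaw":-16.2,"gripper":0.3}]'

```text
time: 11.18
ee_pos: [0.4346, -0.369, 0.2148]
orientation: [[-0.33, 0.944, -0.002], [0.944, 0.33, 0.002], [0.003, -0.001, -1.0]]
contact_force: [0.1, 1.1, 0.2]
gripper_width: 0.0664
finger_force: 0.0
```

```bash
python3 -c "
from h import *
im=vision.read_camera('scene')[:,:,::-1]
cv2.imwrite('pics/j.png',im)
cv2.imwrite('pics/jt.png',vision.read_camera('top')[:,:,::-1])
to(.4359,-.369,.1918,19.3)
"
```

```text
t 11.28 pos [ 0.4351 -0.3691  0.2166] ang 19.31 travel cm [-0.02  0.07  2.48] yaw 0.01 w 0.0668 F [ 0.8  0.2 -0.4] ff 0.0 q6 -66.3
```

Emit:
send_rows --rows '[{"travel":[0,0.05,1.2],"yaw":0,"gripper":0.3},{"travel":[0,0.05,2.4],"yaw":0,"gripper":0.3},{"travel":[0,0.05,2.4],"yaw":0,"gripper":0.3},{"travel":[0,0.05,2.4],"yaw":0,"gripper":0.3},{"travel":[0,0.05,2.4],"yaw":0,"gripper":0.3}]'

```text
time: 11.7
ee_pos: [0.4354, -0.3689, 0.1916]
orientation: [[-0.33, 0.944, -0.0], [0.944, 0.33, 0.001], [0.001, -0.0, -1.0]]
contact_force: [1.3, -0.3, 0.7]
gripper_width: 0.0668
finger_force: 0.0
```

```bash
python3 -c "
from h import *
to(.4359,-.369,.1918,19.3)
"
```

```text
t 11.7 pos [ 0.4354 -0.3689  0.1916] ang 19.29 travel cm [-0.03  0.05 -0.02] yaw -0.01 w 0.0668 F [ 1.3 -0.3  0.7] ff 0.0 q6 -66.2
```

Emit:
send_rows --rows '[{"travel":[0,0,0],"yaw":0,"gripper":1},{"travel":[0,0,0],"yaw":0,"gripper":1},{"travel":[0,0,0],"yaw":0,"gripper":1},{"travel":[0,0,0],"yaw":0,"gripper":1},{"travel":[0,0,0],"yaw":0,"gripper":1},{"travel":[0,0,0],"yaw":0,"gripper":1},{"travel":[0,0,0],"yaw":0,"gripper":1},{"travel":[0,0,-2],"yaw":0,"gripper":1},{"travel":[0,0,-4],"yaw":0,"gripper":1},{"travel":[0,0,-6],"yaw":0,"gripper":1},{"travel":[0,0,-6],"yaw":0,"gripper":1}]' --squeeze 30

```text
time: 12.62
ee_pos: [0.4358, -0.3695, 0.2551]
orientation: [[-0.33, 0.944, 0.003], [0.944, 0.33, -0.003], [-0.004, 0.002, -1.0]]
contact_force: [0.5, -1.1, -0.8]
gripper_width: 0.0352
finger_force: 29.9
```

```bash
python3 -c "
from h import *
im=vision.read_camera('scene')[:,:,::-1]
cv2.imwrite('pics/k.png',im)
to(.5434,-.027,.252,3.7)
"
```

```text
t 12.67 pos [ 0.4355 -0.3692  0.2535] ang 19.28 travel cm [28.74 21.48  0.09] yaw 15.58 w 0.0353 F [-0.2  0.4 -1.1] ff 29.9 q6 -66.2
```

Emit:
send_rows --rows '[{"travel":[28.7,21.5,0],"yaw":15.6,"gripper":1},{"travel":[28.7,21.5,0],"yaw":15.6,"gripper":1},{"travel":[28.7,21.5,0],"yaw":15.6,"gripper":1},{"travel":[28.7,21.5,0],"yaw":15.6,"gripper":1},{"travel":[28.7,21.5,0],"yaw":15.6,"gripper":1},{"travel":[28.7,21.5,0],"yaw":15.6,"gripper":1},{"travel":[28.7,21.5,0],"yaw":15.6,"gripper":1},{"travel":[28.7,21.5,0],"yaw":15.6,"gripper":1},{"travel":[28.7,21.5,0],"yaw":15.6,"gripper":1},{"travel":[28.7,21.5,0],"yaw":15.6,"gripper":1},{"travel":[28.7,21.5,0],"yaw":15.6,"gripper":1},{"travel":[28.7,21.5,0],"yaw":15.6,"gripper":1}]'

```text
time: 13.67
ee_pos: [0.5433, -0.0274, 0.2512]
orientation: [[-0.065, 0.998, -0.001], [0.998, 0.065, 0.0], [0.0, -0.001, -1.0]]
contact_force: [0.2, 0.1, -1.0]
gripper_width: 0.0355
finger_force: 29.9
```

```bash
python3 -c "
from h import *
im=vision.read_camera('scene')[:,:,::-1]
im2=vision.read_camera('top')[:,:,::-1]
cv2.imwrite('pics/l.png',im);cv2.imwrite('pics/lt.png',im2)
o=np.zeros((590,800,3),np.uint8)
a=cv2.resize(im[130:258,170:330],None,fx=4.6,fy=4.6,interpolation=cv2.INTER_CUBIC)
o[:a.shape[0],:a.shape[1]]=a[:590,:800]
cv2.imwrite('pics/l2.png',o)
to(.5434,-.027,.194,3.7)
"
```

```text
t 13.77 pos [ 0.5433 -0.0282  0.2515] ang 3.6 travel cm [0.12 0.03 5.75] yaw -0.1 w 0.0354 F [ 0.6  0.4 -1. ] ff 29.9 q6 -13.5
```

View pics/l2.png

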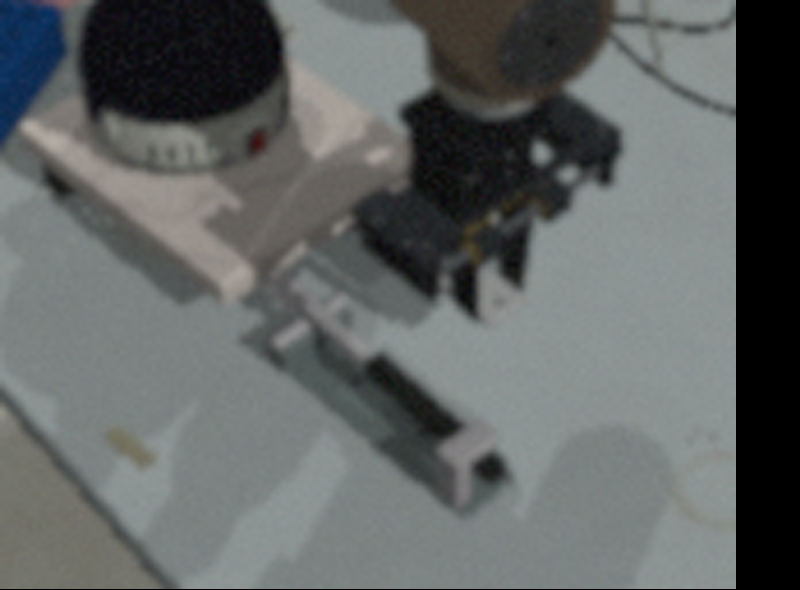

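The bar lies under the hook arm (crop 475,440) and holds the slab up. The shim is in the fingers at (495,295). The slab's right corner is near (410,150) and its near corner near (232,285). I'll check whether the slab has moved.

```bash
python3 -c "
from h import *
f=lambda u,v:((u+.5)/4.6-.5+170,(v+.5)/4.6-.5+130)
for u,v in((410,152),(232,285),(22,125),(235,297)): print((u,v),ray('scene',f(u,v),.056)[:2])
# shim outer end corners
print(ray('scene',f(486,320),.07)[:2],ray('scene',f(522,290),.07)[:2])
g=lambda p:((proj('scene',p)-[170,130]+.5)*4.6-.5).round()
for x,y in((.598,.1122),(.4015,.0945),(.3877,.3355)): print(g((x,y,.056)))
"
```

```text
(410, 152) [0.59705496 0.12832454]
(232, 285) [0.41590602 0.09666328]
(22, 125) [0.38826163 0.33286072]
(235, 297) [0.4109363 0.0857818]
[ 0.52438185 -0.04975437] [ 0.56157724 -0.04321542]
[424. 163.]
[217. 296.]
[ 20. 123.]
```

The red dot on the centrifuge moved only (0.4,-2.6) px, which matches the lift alone, so the slab hasn't shifted. I lower the shim in front of the slab.

Emit:
send_rows --rows '[{"travel":[0,0,2],"yaw":0,"gripper":1},{"travel":[0,0,4],"yaw":0,"gripper":1},{"travel":[0,0,5],"yaw":0,"gripper":1},{"travel":[0,0,5.8],"yaw":0,"gripper":1},{"travel":[0,0,5.8],"yaw":0,"gripper":1},{"travel":[0,0,5.8],"yaw":0,"gripper":1},{"travel":[0,0,5.8],"yaw":0,"gripper":1}]'

```text
time: 14.35
ee_pos: [0.5437, -0.0274, 0.1946]
orientation: [[-0.064, 0.998, 0.001], [0.998, 0.064, -0.0], [-0.0, 0.001, -1.0]]
contact_force: [0.5, -0.1, -1.2]
gripper_width: 0.0355
finger_force: 30.0
```

```bash
python3 -c "
from h import *
to(.5369,.0728,.193,3.7)
"
```

```text
t 14.35 pos [ 0.5437 -0.0274  0.1946] ang 3.66 travel cm [10.04 -0.04  0.16] yaw -0.04 w 0.0355 F [ 0.5 -0.1 -1.2] ff 30.0 q6 -13.5
```

Emit:
send_rows --rows '[{"travel":[0,0,0.18],"yaw":0,"gripper":1},{"travel":[1.5,0,0.18],"yaw":0,"gripper":1},{"travel":[3,0,0.18],"yaw":0,"gripper":1},{"travel":[4.5,0,0.18],"yaw":0,"gripper":1},{"travel":[6,0,0.18],"yaw":0,"gripper":1},{"travel":[7.2,0,0.18],"yaw":0,"gripper":1},{"travel":[8.2,0,0.18],"yaw":0,"gripper":1},{"travel":[9.2,0,0.18],"yaw":0,"gripper":1},{"travel":[10,0,0.18],"yaw":0,"gripper":1},{"travel":[10,0,0.18],"yaw":0,"gripper":1},{"travel":[10,0,0.18],"yaw":0,"gripper":1}]'

```text
time: 15.27
ee_pos: [0.5372, 0.0728, 0.1923]
orientation: [[-0.065, 0.998, 0.0], [0.998, 0.065, 0.0], [0.0, 0.0, -1.0]]
contact_force: [-1.3, 0.8, 0.1]
gripper_width: 0.0352
finger_force: 30.0
```

```bash
python3 -c "
from h import *
to(.5369,.0728,.192,3.7)
"
```

```text
t 15.27 pos [0.5372 0.0728 0.1923] ang 3.72 travel cm [ 0.   -0.03  0.03] yaw 0.02 w 0.0352 F [-1.3  0.8  0.1] ff 30.0 q6 -3.0
```

No contact on the way in. I release the shim and rise.

Emit:
send_rows --rows '[{"travel":[0,0,0],"yaw":0,"gripper":0.4},{"travel":[0,0,0],"yaw":0,"gripper":0.4},{"travel":[0,0,0],"yaw":0,"gripper":0.4},{"travel":[0,0,0],"yaw":0,"gripper":0.4},{"travel":[0,0,-0.5],"yaw":0,"gripper":0.4},{"travel":[0,0,-3],"yaw":0,"gripper":0.4},{"travel":[0,0,-6],"yaw":0,"gripper":0.4},{"travel":[0,0,-9],"yaw":0,"gripper":0.4},{"travel":[-3,0,-9],"yaw":0,"gripper":0.4},{"travel":[-6,0,-9],"yaw":0,"gripper":0.4},{"travel":[-6,0,-9],"yaw":0,"gripper":0.4}]'

```text
time: 16.18
ee_pos: [0.5412, 0.0094, 0.2833]
orientation: [[-0.062, 0.998, 0.002], [0.998, 0.062, -0.001], [-0.001, 0.002, -1.0]]
contact_force: [-0.2, -0.4, -0.6]
gripper_width: 0.0569
finger_force: 0.0
```

```bash
python3 -c "
from h import *
im=vision.read_camera('scene')[:,:,::-1]
a=cv2.imread('pics/scene0.png')
cv2.imwrite('pics/m.png',im);cv2.imwrite('pics/mt.png',vision.read_camera('top')[:,:,::-1])
# visible outer half of shim: bright pixels near predicted place (compare: predicted corners)
c=np.array([.5328+.0018,.1357-.0279]);yx=np.array([-.0645,.998]);xx=np.array([.998,.0645])
for n in('scene','top'):
  print(n,[proj(n,[*(c+yx*a+xx*b),.006]).round(1).tolist() for a,b in((-.055,-.018),(-.055,.018),(-.01,.018),(-.01,-.018))])
  g=cv2.cvtColor(im if n=='scene' else cv2.imread('pics/mt.png'),6)
  u,v=proj(n,[*(c+yx*-.04),.006]).astype(int); print(u,v);print(g[v-9:v+10:1,u-13:u+14:1])
to(.4609,-.0645,.25,3.05)
"
```

```text
scene [[254.8, 195.6], [262.9, 190.5], [254.1, 183.5], [246.1, 188.5]]
255 190
[[130 130 125 128 131 133 135 132 131 129 123 117 111 111 118  93  58  22
   18  18  38  81 122 138 140 142 143]
 [129 134 132 134 136 138 137 136 136 136 130 123 122 124 123 104  63  32
   14  14  37  78 119 138 142 142 141]
 [132 136 136 136 136 136 136 133 135 135 136 132 127 127 124 113  79  45
   22  19  35  73 118 137 142 143 142]
 [130 135 138 137 137 136 137 137 136 137 138 136 129 129 128 120 102  71
   44  26  33  75 118 139 141 138 141]
 [118 126 136 136 137 139 135 137 136 137 135 135 136 139 139 134 124 101
   75  54  41  71 118 137 141 142 142]
 [115 121 129 133 136 136 139 134 136 136 136 136 142 146 150 148 142 129
  115  90  64  78 118 139 140 143 142]
 [119 117 117 121 131 136 134 138 138 138 140 145 149 153 153 154 151 144
  137 121  98  96 123 138 142 142 143]
 [125 122 114 112 116 130 134 139 139 143 148 151 152 152 152 155 154 152
  148 139 126 122 133 140 141 141 140]
 [124 124 122 112 112 118 130 143 147 152 153 154 153 151 151 154 153 155
  153 149 143 139 139 139 138 141 139]
 [12
[... 2264 characters left out ...]
 47 52 54 49 51 48 52 52 52 48 51 56 47 48 53
  55 58 58]
 [50 50 51 48 49 45 45 49 50 49 44 51 50 52 47 56 48 52 51 48 57 53 50 55
  56 57 52]
 [46 46 47 51 47 53 47 50 50 52 57 51 45 53 52 50 54 54 50 48 54 54 54 52
  55 59 57]
 [48 50 50 49 50 50 47 49 53 51 48 52 52 52 49 51 50 47 54 54 53 57 53 52
  56 57 59]
 [49 40 45 48 54 50 49 48 54 48 56 44 51 52 45 51 53 51 51 54 55 48 57 51
  56 48 50]
 [50 43 48 49 50 50 53 50 51 50 52 51 52 49 53 53 52 52 53 56 49 52 53 49
  59 54 52]
 [43 47 45 47 52 49 50 46 50 48 50 53 46 51 50 55 50 53 55 58 50 51 57 56
  47 57 50]]
t 16.28 pos [0.5409 0.0119 0.2826] ang 3.56 travel cm [-7.13 -8.46  3.26] yaw 0.51 w 0.0569 F [-0.2  0.2 -0. ] ff 0.0 q6 -9.3
```

The shim's outer corner is at scene (256,196), against a prediction of (254.8,195.6), so it is in place. Next I return to the bar.

Emit:
send_rows --rows '[{"travel":[-3.5,-4.2,0],"yaw":0.5,"gripper":0.5},{"travel":[-7.1,-8.4,0],"yaw":0.5,"gripper":0.5},{"travel":[-7.1,-8.4,0],"yaw":0.5,"gripper":0.5},{"travel":[-7.1,-8.4,0],"yaw":0.5,"gripper":0.5},{"travel":[-7.1,-8.4,2.5],"yaw":0.5,"gripper":0.5},{"travel":[-7.1,-8.4,4.5],"yaw":0.5,"gripper":0.5},{"travel":[-7.1,-8.4,6.4],"yaw":0.5,"gripper":0.5},{"travel":[-7.1,-8.4,6.4],"yaw":0.5,"gripper":0.5},{"travel":[-7.1,-8.4,6.4],"yaw":0.5,"gripper":0.5}]'

```text
time: 17.03
ee_pos: [0.462, -0.0628, 0.2179]
orientation: [[-0.056, 0.998, -0.002], [0.998, 0.056, 0.001], [0.001, -0.002, -1.0]]
contact_force: [-0.3, -0.5, 0.4]
gripper_width: 0.0476
finger_force: 0.0
```

```bash
python3 -c "
from h import *
to(.4609,-.0645,.2175,3.05)
"
```

```text
t 17.03 pos [ 0.462  -0.0628  0.2179] ang 3.23 travel cm [-0.16 -0.12  0.04] yaw 0.18 w 0.0476 F [-0.3 -0.5  0.4] ff 0.0 q6 -19.1
```

Emit:
send_rows --rows '[{"travel":[-0.1,-0.1,0],"yaw":0,"gripper":1},{"travel":[-0.1,-0.1,0],"yaw":0,"gripper":1},{"travel":[-0.1,-0.1,0],"yaw":0,"gripper":1},{"travel":[-0.1,-0.1,0],"yaw":0,"gripper":1},{"travel":[-0.1,-0.1,0],"yaw":0,"gripper":1},{"travel":[-0.1,-0.1,0.2],"yaw":0,"gripper":1},{"travel":[-0.1,-0.1,0.4],"yaw":0,"gripper":1},{"travel":[-0.1,-0.1,0.4],"yaw":0,"gripper":1},{"travel":[-0.1,-0.1,0.4],"yaw":0,"gripper":1}]' --squeeze 30

```text
time: 17.78
ee_pos: [0.461, -0.0646, 0.2148]
orientation: [[-0.055, 0.998, 0.001], [0.998, 0.055, -0.0], [-0.0, 0.001, -1.0]]
contact_force: [-0.4, -0.7, 11.6]
gripper_width: 0.0157
finger_force: 30.0
```

```bash
python3 -c "
from h import *
to(.4790,-.0625,.2145,10.5)
print(env.observe()['wrist_torque'])
"
```

```text
t 17.78 pos [ 0.461  -0.0646  0.2148] ang 3.15 travel cm [0.12 1.81 0.03] yaw -7.35 w 0.0157 F [-0.4 -0.7 11.6] ff 30.0 q6 -19.3
[ 0.27571506  0.17485557 -0.13222934]
```

Emit:
send_rows --rows '[{"travel":[0,0.4,0],"yaw":-1.5,"gripper":1},{"travel":[0,0.8,0],"yaw":-3,"gripper":1},{"travel":[0,1.2,0],"yaw":-4.5,"gripper":1},{"travel":[0,1.6,0],"yaw":-6,"gripper":1},{"travel":[0,2.0,0],"yaw":-7.6,"gripper":1},{"travel":[0,2.0,0],"yaw":-7.6,"gripper":1},{"travel":[0,2.0,0],"yaw":-7.6,"gripper":1}]'

```text
time: 18.37
ee_pos: [0.4802, -0.0628, 0.2145]
orientation: [[-0.188, 0.982, -0.002], [0.982, 0.188, 0.001], [0.001, -0.002, -1.0]]
contact_force: [-3.9, 6.9, 10.4]
gripper_width: 0.0157
finger_force: 30.0
```

```bash
python3 -c "
from h import *
to(.4790,-.0625,.2145,10.5)
print(env.observe()['wrist_torque'])
"
```

```text
t 18.37 pos [ 0.4802 -0.0628  0.2145] ang 10.81 travel cm [ 0.06 -0.11 -0.  ] yaw 0.31 w 0.0157 F [-3.9  6.9 10.4] ff 30.0 q6 -26.1
[1.46517829 0.70616016 0.22705857]
```

Emit:
send_rows --rows '[{"travel":[0.02,0,-0.2],"yaw":0,"gripper":1},{"travel":[0.03,0,-0.4],"yaw":0,"gripper":1},{"travel":[0.05,0,-0.6],"yaw":0,"gripper":1},{"travel":[0.07,0,-0.8],"yaw":0,"gripper":1},{"travel":[0.08,0,-1.05],"yaw":0,"gripper":1},{"travel":[0.1,0,-1.3],"yaw":0,"gripper":1},{"travel":[0.14,0,-1.6],"yaw":0,"gripper":1},{"travel":[0.18,0,-1.9],"yaw":0,"gripper":1},{"travel":[0.24,0,-2.3],"yaw":0,"gripper":1},{"travel":[0.32,0,-2.65],"yaw":0,"gripper":1},{"travel":[0.43,0,-3.0],"yaw":0,"gripper":1},{"travel":[0.43,0,-3.0],"yaw":0,"gripper":1}]' --squeeze 15

```text
time: 19.37
ee_pos: [0.48, -0.0591, 0.2449]
orientation: [[-0.187, 0.982, 0.001], [0.982, 0.187, -0.0], [-0.0, 0.001, -1.0]]
contact_force: [0.7, -0.1, -3.1]
gripper_width: 0.0159
finger_force: 15.0
```

```bash
python3 -c "
from h import *
to(.4790,-.0625,.2145,10.5)
print(env.observe()['wrist_torque'])
cv2.imwrite('pics/n.png',vision.read_camera('scene')[:,:,::-1])
"
```

```text
t 19.37 pos [ 0.48   -0.0591  0.2449] ang 10.78 travel cm [-0.31 -0.16  3.04] yaw 0.28 w 0.0159 F [ 0.7 -0.1 -3.1] ff 15.0 q6 -25.6
[-0.19307345 -0.01934199 -0.01878245]
```

Emit:
send_rows --rows '[{"travel":[-0.8,0,-0.12],"yaw":0,"gripper":1},{"travel":[-1.6,0,-0.26],"yaw":0,"gripper":1},{"travel":[-2.4,0,-0.4],"yaw":0,"gripper":1},{"travel":[-3.2,0,-0.55],"yaw":0,"gripper":1},{"travel":[-4.0,0,-0.7],"yaw":0,"gripper":1},{"travel":[-4.8,0,-0.9],"yaw":0,"gripper":1},{"travel":[-4.8,0,-0.9],"yaw":0,"gripper":1}]' --squeeze 15

```text
time: 20.0
ee_pos: [0.4893, -0.108, 0.2536]
orientation: [[-0.186, 0.983, 0.001], [0.983, 0.186, -0.0], [-0.001, 0.001, -1.0]]
contact_force: [0.1, 0.8, -2.5]
gripper_width: 0.0162
finger_force: 15.0
```

```bash
python3 -c "
from h import *
to(.4790,-.0625,.2145,10.5)
print(env.observe()['wrist_torque'])
cv2.imwrite('pics/o.png',vision.read_camera('scene')[:,:,::-1])
"
```

```text
t 20.0 pos [ 0.4893 -0.108   0.2536] ang 10.71 travel cm [ 4.66 -0.17  3.9 ] yaw 0.21 w 0.0162 F [ 0.1  0.8 -2.5] ff 15.0 q6 -30.7
[-0.22170381  0.02643913  0.00513578]
```

Emit:
send_rows --rows '[{"travel":[0,0,0],"yaw":0,"gripper":1},{"travel":[0,0,0],"yaw":0,"gripper":1},{"travel":[0,0,-2.5],"yaw":0,"gripper":1},{"travel":[0,0,-5],"yaw":0,"gripper":1},{"travel":[-3.5,0.3,-5],"yaw":2,"gripper":1},{"travel":[-7,0.7,-5],"yaw":4,"gripper":1},{"travel":[-10.5,1,-5],"yaw":6,"gripper":1},{"travel":[-14,1.4,-5],"yaw":8,"gripper":1},{"travel":[-17,1.7,-5],"yaw":10,"gripper":1},{"travel":[-18.5,1.8,-5],"yaw":10.4,"gripper":1},{"travel":[-18.5,1.8,-5],"yaw":10.4,"gripper":1},{"travel":[-18.5,1.8,-5],"yaw":10.4,"gripper":1}]' --squeeze 60

```text
time: 21.05
ee_pos: [0.541, -0.2848, 0.3026]
orientation: [[-0.006, 1.0, -0.001], [1.0, 0.006, 0.001], [0.001, -0.001, -1.0]]
contact_force: [-0.1, 0.6, -1.8]
gripper_width: 0.0154
finger_force: 60.0
```

```bash
python3 -c "
from h import *
to(.5418,-.286,.1925,.3)
print(env.observe()['wrist_torque'])
cv2.imwrite('pics/p.png',vision.read_camera('scene')[:,:,::-1]);cv2.imwrite('pics/pt.png',vision.read_camera('top')[:,:,::-1])
"
```

```text
t 21.05 pos [ 0.541  -0.2848  0.3026] ang 0.35 travel cm [-0.13  0.09 11.01] yaw 0.05 w 0.0154 F [-0.1  0.6 -1.8] ff 60.0 q6 -34.3
[-0.22722188  0.14952614  0.06234242]
```

Emit:
send_rows --rows '[{"travel":[0,0,2],"yaw":0,"gripper":1},{"travel":[0,0,4],"yaw":0,"gripper":1},{"travel":[0,0,5],"yaw":0,"gripper":1},{"travel":[0,0,6],"yaw":0,"gripper":1},{"travel":[0,0,7],"yaw":0,"gripper":1},{"travel":[0,0,7.7],"yaw":0,"gripper":1},{"travel":[0,0,8.4],"yaw":0,"gripper":1},{"travel":[0,0,9.1],"yaw":0,"gripper":1},{"travel":[0,0,9.8],"yaw":0,"gripper":1},{"travel":[0,0,10.4],"yaw":0,"gripper":1},{"travel":[0,0,10.4],"yaw":0,"gripper":1},{"travel":[0,0,10.4],"yaw":0,"gripper":1}]' --squeeze 10

```text
time: 22.15
ee_pos: [0.5412, -0.2847, 0.1989]
orientation: [[-0.007, 1.0, -0.001], [1.0, 0.007, 0.001], [0.001, -0.001, -1.0]]
contact_force: [0.3, -0.8, -1.7]
gripper_width: 0.0161
finger_force: 10.0
```

```bash
python3 -c "
from h import *
to(.5418,-.286,.1925,.3)
print(env.observe()['wrist_torque'])
"
```

```text
t 22.15 pos [ 0.5412 -0.2847  0.1989] ang 0.37 travel cm [-0.13  0.06  0.64] yaw 0.07 w 0.0161 F [ 0.3 -0.8 -1.7] ff 10.0 q6 -34.3
[-0.15827641  0.05907871 -0.05498499]
```

Still holding some weight. I lower 5 mm more, then open and rise.

Emit:
send_rows --rows '[{"travel":[0,0,0.25],"yaw":0,"gripper":1},{"travel":[0,0,0.5],"yaw":0,"gripper":1},{"travel":[0,0,0.5],"yaw":0,"gripper":1},{"travel":[0,0,0.5],"yaw":0,"gripper":0.5},{"travel":[0,0,0.5],"yaw":0,"gripper":0.5},{"travel":[0,0,0.5],"yaw":0,"gripper":0.5},{"travel":[0,0,-0.5],"yaw":0,"gripper":0.5},{"travel":[0,0,-4],"yaw":0,"gripper":0.5},{"travel":[0,0,-8],"yaw":0,"gripper":0.5},{"travel":[-4,0,-12],"yaw":0,"gripper":0.5},{"travel":[-8,0,-12],"yaw":0,"gripper":0.5},{"travel":[-12,0,-12],"yaw":0,"gripper":0.5}]' --squeeze 10

```text
time: 23.15
ee_pos: [0.5422, -0.3972, 0.3238]
orientation: [[-0.009, 1.0, 0.004], [1.0, 0.009, -0.004], [-0.004, 0.004, -1.0]]
contact_force: [0.0, 0.2, -0.2]
gripper_width: 0.0473
finger_force: 0.0
```

Emit:
send_rows --rows '[{"travel":[0,0,0],"yaw":0,"gripper":0.5},{"travel":[0,0,0],"yaw":0,"gripper":0.5},{"travel":[0,0,0],"yaw":0,"gripper":0.5}]'

```text
time: 23.4
ee_pos: [0.5416, -0.3964, 0.3191]
orientation: [[-0.006, 1.0, -0.0], [1.0, 0.006, 0.001], [0.001, -0.0, -1.0]]
contact_force: [0.4, 0.8, -0.4]
gripper_width: 0.048
finger_force: 0.0
```

```bash
python3 -c "
from h import *
s=vision.read_camera('scene')[:,:,::-1];t=vision.read_camera('top')[:,:,::-1]
cv2.imwrite('pics/q.png',s);cv2.imwrite('pics/qt.png',t)
a=cv2.imread('pics/scene0.png')
# dark grip pixels vs start, scene and top
for n,i in(('scene',s),('top',t),('scene0',a),('top0',cv2.imread('pics/top0.png'))):
  c='scene' if 'scene' in n else 'top'
  p=np.array([proj(c,[.5406,y,.008]) for y in(-.37,-.085)]).astype(int)
  x0,y0=p.min(0)-12;x1,y1=p.max(0)+12
  g=cv2.cvtColor(np.ascontiguousarray(i[y0:y1,x0:x1]),6); m=(g<45).astype(np.uint8)
  k,l,st,ce=cv2.connectedComponentsWithStats(m); j=1+np.argmax(st[1:,4]) if k>1 else 0
  print(n,'grip blob',st[j]+[x0,y0,0,0,0],ce[j]+[x0,y0])
to(.5418,-.286,.1925,.3)
"
```

```text
scene grip blob [338 208  23  54 539] [353.41001855 237.67532468]
top grip blob [319 176  32  25 144] [331.34027778 187.91666667]
scene0 grip blob [316 244  33  29 196] [331.99489796 257.97959184]
top0 grip blob [318 186  39   5 162] [337.61111111 188.12345679]
t 23.5 pos [ 0.542  -0.3956  0.319 ] ang 0.43 travel cm [10.95  0.07 12.65] yaw 0.13 w 0.0477 F [-0.2 -0.4 -0.1] ff 0.0 q6 -42.2
```

Emit:
send_rows --rows '[{"travel":[-4,-3,-2],"yaw":0,"gripper":0.5},{"travel":[-8,-6,-4],"yaw":0,"gripper":0.5},{"travel":[-12,-9,-6],"yaw":0,"gripper":0.5},{"travel":[-16,-12,-8],"yaw":0,"gripper":0.5},{"travel":[-20,-14,-8],"yaw":0,"gripper":0.5},{"travel":[-20,-14,-8],"yaw":0,"gripper":0.5},{"travel":[-20,-14,-8],"yaw":0,"gripper":0.5},{"travel":[-20,-14,-8],"yaw":0,"gripper":0.5}]'

```text
time: 24.17
ee_pos: [0.402, -0.5988, 0.3991]
orientation: [[-0.004, 1.0, 0.0], [1.0, 0.004, -0.0], [-0.0, 0.0, -1.0]]
contact_force: [-0.4, 0.5, -0.4]
gripper_width: 0.048
finger_force: 0.0
```

```bash
cat > chk.py <<'E'
from h import *
s=vision.read_camera('scene')[:,:,::-1];t=vision.read_camera('top')[:,:,::-1]
cv2.imwrite('pics/r.png',s);cv2.imwrite('pics/rt.png',t)
def blob(c,i):
  p=np.array([proj(c,[.5406,y,.008]) for y in(-.37,-.085)]).astype(int)
  x0,y0=p.min(0)-12;x1,y1=p.max(0)+12
  m=(cv2.cvtColor(np.ascontiguousarray(i[y0:y1,x0:x1]),6)<45).astype(np.uint8)
  k,l,st,ce=cv2.connectedComponentsWithStats(m); j=1+np.argmax(st[1:,4]); pts=np.argwhere(l==j)[:,::-1].astype(np.float32)
  return st[j]+[x0,y0,0,0,0],(ce[j]+[x0,y0]).round(1),[np.round(v,1) for v in cv2.minAreaRect(pts)[1:]]
for c,f,n in(('scene','scene0',s),('top','top0',t)):
  print(f,blob(c,cv2.imread(f'pics/{f}.png'))); print('now',blob(c,n))
# slab/centrifuge motion: template of red-dot area
for c,f in(('scene','scene0'),('top','top0')):
  a=cv2.imread(f'pics/{f}.png'); x,y=(226,163) if c=='scene' else (193,200)
  T=cv2.resize(a[y-7:y+8,x-9:x+10],None,fx=8,fy=8,interpolation=2)
  for nm in (['l','n','o','r'] if c=='scene' else ['rt']):
    b=cv2.imread(f'pics/{nm}.png'); S=cv2.resize(b[y-14:y+15,x-16:x+17],None,fx=8,fy=8,interpolation=2)
    r=cv2.matchTemplate(S,T,5);_,v,_,mx=cv2.minMaxLoc(r);print(nm,'shift px',mx[0]/8-7,mx[1]/8-7,round(v,2))
E
python3 chk.py
```

```text
scene0 (array([316, 244,  33,  29, 196]), array([332., 258.]), [array([39.8,  5. ]), np.float64(42.0)])
now (array([316, 245,  31,  28, 152]), array([331.6, 258.2]), [array([39.,  4.]), np.float64(42.0)])
top0 (array([318, 186,  39,   5, 162]), array([337.6, 188.1]), [array([ 4., 38.]), np.float64(90.0)])
now (array([319, 187,  37,   5, 129]), array([335.8, 188.4]), [array([ 4., 36.]), np.float64(90.0)])
l shift px -0.5 -2.375 0.87
n shift px -0.75 -1.125 0.76
o shift px -0.625 -1.125 0.73
r shift px -5.875 -2.375 0.42
rt shift px -0.625 0.0 0.99
```

```bash
python3 -c "
import cv2
a=cv2.imread('pics/m.png');x,y=256,192
T=cv2.resize(a[y-4:y+6,x-6:x+7],None,fx=8,fy=8,interpolation=2)
for nm in('q','p','r'):
  b=cv2.imread(f'pics/{nm}.png');S=cv2.resize(b[y-12:y+14,x-14:x+15],None,fx=8,fy=8,interpolation=2)
  _,v,_,m=cv2.minMaxLoc(cv2.matchTemplate(S,T,5));print(nm,m[0]/8-8,m[1]/8-8,round(v,2))
a=cv2.imread('pics/scene0.png');x,y=226,163
T=cv2.resize(a[y-7:y+8,x-9:x+10],None,fx=8,fy=8,interpolation=2)
for nm in('p','q'):
  b=cv2.imread(f'pics/{nm}.png');S=cv2.resize(b[y-14:y+15,x-16:x+17],None,fx=8,fy=8,interpolation=2)
  _,v,_,m=cv2.minMaxLoc(cv2.matchTemplate(S,T,5));print(nm,m[0]/8-7,m[1]/8-7,round(v,2))
"
```

```text
q 0.875 0.125 0.89
p 0.5 0.375 0.79
r 0.0 0.0 0.99
p -0.875 -0.75 0.9
q -0.75 -1.25 0.69
```

```bash
python3 -c "
import cv2,numpy as np
for nm in('scene0','l','m','n','o','p','q','r'):
  b=cv2.imread(f'pics/{nm}.png').astype(int)[150:175,212:240]
  w=np.clip(b[:,:,2]-b[:,:,1]-20,0,None).astype(float);w[w<w.max()*.4]=0
  yy,xx=np.mgrid[150:175,212:240];print(nm,(w*xx).sum()/w.sum(),(w*yy).sum()/w.sum(),w.max())
"
```

```text
scene0 225.49171270718233 163.09944751381215 39.0
l 225.57746478873239 160.26760563380282 15.0
m 225.65151515151516 160.3181818181818 19.0
n 225.1747572815534 162.2378640776699 49.0
o 225.0 161.7792207792208 33.0
p 224.8684210526316 162.1578947368421 24.0
q 224.83116883116884 162.03896103896105 27.0
r 225.24528301886792 163.28301886792454 25.0
```

```bash
python3 -c "
from h import *
yx=np.array([-.0645,.998]);C=np.array([.492,.2233])
def P3(y,z,t,x=0):  # slab point, tilt t about the tall feet (y=.095,z=0), + = pry end up
  dy=y-.095; y2=.095+dy*np.cos(t)+z*np.sin(t); z2=z*np.cos(t)-dy*np.sin(t)
  return [*(C+yx*y2+x*np.array([.998,.0645])),z2]
for t in(-.032,0,.02,.03): print(t,'dome',proj('scene',P3(.03,.14,t)).round(2),'dot',proj('scene',P3(-.05,.075,t)).round(2),'topdome',proj('top',P3(.03,.17,t)).round(2))
def dk(nm,x0,y0,x1,y1):
  g=cv2.cvtColor(cv2.imread(f'pics/{nm}.png')[y0:y1,x0:x1],6);m=(g<50).astype(np.uint8)
  k,l,st,ce=cv2.connectedComponentsWithStats(m);j=1+np.argmax(st[1:,4]);return st[j],ce[j].round(2)
for n in('scene0','d2','l','m','n','o','p','q','r'): print(n,*dk(n,180,112,240,162))
for n in('top0','d','lt','pt','qt','rt'): print(n,*dk(n,135,165,205,235))
"
```

```text
-0.032 dome [210.51 138.49] dot [226.72 165.46] topdome [166.15 196.8 ]
0 dome [209.62 137.34] dot [226.18 164.07] topdome [164.23 196.81]
0.02 dome [209.07 136.64] dot [225.83 163.19] topdome [163.03 196.82]
0.03 dome [208.79 136.29] dot [225.65 162.75] topdome [162.42 196.83]
scene0 [   8   10   44   37 1284] [28.85 29.06]
d2 [   8   11   44   36 1277] [28.98 29.19]
l [   7    9   44   36 1254] [28.41 27.12]
m [   7    9   44   35 1254] [28.38 27.09]
n [   7    0   53   46 1586] [32.53 24.97]
o [   7   10   44   36 1264] [28.25 28.44]
p [   7   10   44   36 1258] [28.31 28.44]
q [   0    0   60   46 1849] [25.34 20.51]
r [   0    0   54   50 2322] [23.45 25.54]
top0 [   7   12   49   50 1822] [31.24 35.87]
d [   8   12   49   58 1279] [27.34 31.98]
lt [  9  11  49  20 459] [32.53 19.9 ]
pt [   7   12   48   50 1806] [30.77 36.  ]
qt [   7   13   48   49 1801] [30.67 36.1 ]
rt [   7   13   48   49 1776] [30.5  35.96]
```

Estimates of the slab's tilt are ambiguous under changing shadows. I'll send the arm back to its start pose so the lighting matches the first pictures, then measure cleanly.

Emit:
send_rows --rows '[{"travel":[60,5,0],"yaw":0,"gripper":0},{"travel":[60,5,0],"yaw":0,"gripper":0},{"travel":[60,5,0],"yaw":0,"gripper":0},{"travel":[60,5,0],"yaw":0,"gripper":0},{"travel":[60,5,0],"yaw":0,"gripper":0},{"travel":[60,5,0],"yaw":0,"gripper":0},{"travel":[60,5,0],"yaw":0,"gripper":0},{"travel":[60,5,0],"yaw":0,"gripper":0},{"travel":[60,5,0],"yaw":0,"gripper":0},{"travel":[60,5,0],"yaw":0,"gripper":0},{"travel":[60,5,0],"yaw":0,"gripper":0},{"travel":[60,5,0],"yaw":0,"gripper":0}]'

```text
time: 25.27
ee_pos: [0.4406, -0.0951, 0.3988]
orientation: [[-0.009, 1.0, -0.0], [1.0, 0.009, 0.0], [0.0, -0.0, -1.0]]
contact_force: [1.4, -0.7, -0.8]
gripper_width: 0.0951
finger_force: 0.0
```

```bash
python3 -c "
from h import *
to(.2444,.5752,.4045,67)
"
```

```text
t 25.27 pos [ 0.4406 -0.0951  0.3988] ang 0.51 travel cm [ 67.21 -19.01  -0.53] yaw -66.49 w 0.0951 F [ 1.4 -0.7 -0.8] ff 0.0 q6 -21.1
```

Emit:
send_rows --rows '[{"travel":[67.2,-19,-0.6],"yaw":-66.5,"gripper":0},{"travel":[67.2,-19,-0.6],"yaw":-66.5,"gripper":0},{"travel":[67.2,-19,-0.6],"yaw":-66.5,"gripper":0},{"travel":[67.2,-19,-0.6],"yaw":-66.5,"gripper":0},{"travel":[67.2,-19,-0.6],"yaw":-66.5,"gripper":0},{"travel":[67.2,-19,-0.6],"yaw":-66.5,"gripper":0},{"travel":[67.2,-19,-0.6],"yaw":-66.5,"gripper":0},{"travel":[67.2,-19,-0.6],"yaw":-66.5,"gripper":0},{"travel":[67.2,-19,-0.6],"yaw":-66.5,"gripper":0},{"travel":[67.2,-19,-0.6],"yaw":-66.5,"gripper":0},{"travel":[67.2,-19,-0.6],"yaw":-66.5,"gripper":0},{"travel":[67.2,-19,-0.6],"yaw":-66.5,"gripper":0}]'

```text
time: 26.27
ee_pos: [0.2989, 0.3836, 0.4032]
orientation: [[-0.921, 0.39, -0.0], [0.39, 0.921, -0.0], [0.0, -0.0, -1.0]]
contact_force: [1.0, 0.4, -0.0]
gripper_width: 0.0952
finger_force: 0.0
```

```bash
python3 -c "
from h import *
to(.2444,.5752,.4045,67)
"
```

```text
t 26.27 pos [0.2989 0.3836 0.4032] ang 67.07 travel cm [12.48 15.52 -0.13] yaw 0.07 w 0.0952 F [ 1.   0.4 -0. ] ff 0.0 q6 -22.8
```

Emit:
send_rows --rows '[{"travel":[12.5,15.5,-0.1],"yaw":0,"gripper":0},{"travel":[12.5,15.5,-0.1],"yaw":0,"gripper":0},{"travel":[12.5,15.5,-0.1],"yaw":0,"gripper":0},{"travel":[12.5,15.5,-0.1],"yaw":0,"gripper":0},{"travel":[12.5,15.5,-0.1],"yaw":0,"gripper":0},{"travel":[12.5,15.5,-0.1],"yaw":0,"gripper":0},{"travel":[12.5,15.5,-0.1],"yaw":0,"gripper":0},{"travel":[12.5,15.5,-0.1],"yaw":0,"gripper":0}]'

```text
time: 26.93
ee_pos: [0.2465, 0.5725, 0.4038]
orientation: [[-0.921, 0.391, -0.001], [0.391, 0.921, -0.001], [0.0, -0.001, -1.0]]
contact_force: [-0.6, -1.0, 0.3]
gripper_width: 0.0951
finger_force: 0.0
```

```bash
python3 - <<'E'
from h import *
ims={c:vision.read_camera(c)[:,:,::-1].copy() for c in('scene','top')}
for c in ims: cv2.imwrite(f'pics/z{c}.png',ims[c])
yx=np.array([-.0645,.998]);C=np.array([.492,.2233])
def P3(q,t,dx,dy):
  x,y,z=q;d=y-.095;y2=.095+d*np.cos(t)+z*np.sin(t);z2=z*np.cos(t)-d*np.sin(t)
  return [*(C+[dx,dy]+yx*y2+x*np.array([.998,.0645])),z2]
feats={'dot':(-.0,-.05,.075),'dome':(0,.03,.17),'TR':(.1,-.12,.054),'BR':(-.1,-.12,.054),'BL':(-.1,.12,.054),'TL':(.1,.12,.054)}
obs=[]
for c in ims:
  a=cv2.imread(f'pics/{c}0.png')
  for n,q in feats.items():
    u,v=proj(c,P3(q,-.032,0,0)).round().astype(int); r=9 if n!='dome' else 22
    T=a[v-r:v+r+1,u-r:u+r+1];S=ims[c][v-r-5:v+r+6,u-r-5:u+r+6]
    R=cv2.matchTemplate(cv2.resize(S,None,fx=8,fy=8,interpolation=2),cv2.resize(T,None,fx=8,fy=8,interpolation=2),5)
    _,s,_,m=cv2.minMaxLoc(R);d=np.array(m)/8-5
    print(c,n,(u,v),d,round(s,3)); obs.append((c,q,d,s))
from scipy.optimize import least_squares
def res(p): return np.concatenate([(proj(c,P3(q,p[0],p[1],p[2]))-proj(c,P3(q,-.032,0,0))-d) for c,q,d,s in obs if s>.85])
o=least_squares(res,[-.01,0,0],loss='soft_l1',f_scale=.3,x_scale=[.01,.003,.003]);print(o.x,o.cost)
for t in(-.032,0):
  o=least_squares(lambda p:res([t,*p]),[0,0],loss='soft_l1',f_scale=.3,x_scale=[.003,.003]);print(t,o.x,o.cost)
E
```

```text
scene dot (np.int64(227), np.int64(165)) [-0.375 -1.125] 0.983
scene dome (np.int64(210), np.int64(131)) [-0.625 -0.625] 0.994
scene TR (np.int64(263), np.int64(167)) [ 0.   -1.25] 0.967
scene BR (np.int64(216), np.int64(196)) [-0.25 -1.  ] 0.971
scene BL (np.int64(173), np.int64(157)) [-0.125  0.125] 0.995
scene TL (np.int64(219), np.int64(133)) [-0.375 -0.375] 0.983
top dot (np.int64(196), np.int64(200)) [-0.625  0.   ] 0.985
top dome (np.int64(166), np.int64(197)) [-0.625  0.125] 0.985
top TR (np.int64(217), np.int64(170)) [-0.125  0.   ] 0.92
top BR (np.int64(220), np.int64(230)) [0. 0.] 0.988
top BL (np.int64(146), np.int64(235)) [0.    0.125] 0.965
top TL (np.int64(143), np.int64(175)) [0.   0.25] 0.976
[-0.0094662  -0.0004031  -0.00103114] 0.33877655491755715
-0.032 [-6.71884386e-05  1.39150706e-03] 1.1213932697836677
0 [-0.00058313 -0.00201318] 0.525391378592467
```

```bash
python3 - <<'E'
from h import *
yx=np.array([-.0645,.998]);xx=np.array([.998,.0645]);C=np.array([.492,.2233])
def P3(q,t,dx=0,dy=0):
  x,y,z=q;d=y-.095;y2=.095+d*np.cos(t)+z*np.sin(t);z2=z*np.cos(t)-d*np.sin(t)
  return [*(C+[dx,dy]+yx*y2+x*xx),z2]
for c in('scene','top'):
  for n,q in {'dot':(-.0,-.05,.075),'dome':(0,.03,.17),'TR':(.1,-.12,.054),'BL':(-.1,.12,.054)}.items():
    print(c,n,(proj(c,P3(q,0))-proj(c,P3(q,-.032))).round(2))
# vertical intensity profiles across the pry-end upper edge in scene
for x in(-.07,-.03,.01,.05,.08):
  u,v=proj('scene',P3((x,-.12,.054),-.032)); u=int(round(u));v=int(round(v))
  pr=[cv2.cvtColor(cv2.imread(f'pics/{f}.png'),6)[v-8:v+14,u-1:u+2].mean(1).round().astype(int) for f in('scene0','zscene')]
  print(x,u,v,'pred dv',(proj('scene',P3((x,-.12,.054),0))-proj('scene',P3((x,-.12,.054),-.032))).round(2));print(pr[0]);print(pr[1])
E
```

```text
scene dot [-0.54 -1.39]
scene dome [-1.08 -1.3 ]
scene TR [-0.34 -1.75]
scene BL [-0.25 -0.08]
top dot [-0.94 -0.19]
top dome [-1.92  0.01]
top TR [-0.73 -0.42]
top BL [-0.48  0.06]
-0.07 224 191 pred dv [-0.47 -1.77]
[135 136 138 139 141 139 137 139 138 135 131 127 119 116 116 115 113 110
  99  86  79  80]
[135 136 138 139 140 138 140 138 133 128 124 119 115 116 115 117 115 109
 100  87  78  78]
-0.03 233 186 pred dv [-0.44 -1.76]
[136 136 137 137 136 138 142 141 137 132 129 123 117 117 115 116 112 101
  88  78  75  80]
[135 135 134 136 140 141 141 136 132 127 119 114 115 116 116 115 112 102
  89  78  76  81]
0.01 243 180 pred dv [-0.41 -1.76]
[135 136 137 136 137 139 143 141 135 128 117 114 115 115 115 114 114 115
 112 115 113 112]
[134 134 135 137 141 142 137 132 124 115 118 122 122 115 111 107 111 113
 114 115 114 111]
0.05 252 174 pred dv [-0.38 -1.75]
[152 152 152 152 150 147 145 143 135 132 130 127 119 116 114 114 115 114
 115 114 114 115]
[150 147 142 137 139 142 139 133 129 129 128 128 124 121 119 117 119 123
 124 123 125 129]
0.08 259 170 pred dv [-0.35 -1.75]
[131 135 141 148 152 154 150 144 136 131 130 128 129 129 129 129 130 127
 128 124 124 122]
[135 143 147 149 152 149 141 135 131 130 130 130 128 128 130 128 130 129
 126 128 128 127]
```

The pry edge has risen by about the amount the shim should give, and the initial-tilt hypothesis fits clearly worse. The slab shifted about 2 mm at most, and the bar lies flat and clear. I'm handing in.

```bash
python3 -c "
from bench import workorder
print(workorder.sign_off())"
```

```text
the job is handed in; nothing more can be done
None
```

The job is handed in at about 27 s of the 72 s; the sign-off gave no verdict. From the camera, the slab rests on the aluminium shim, level as near as I could measure (best fit about 0.01 rad, against the 0.012 limit), and the bar lies flat on the bench where it started, clear of slab and stand.

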